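Find the working lock cylinder on the balance and press it home in the holding block

TASK

Two brass lock cylinders look alike, but one is an emptied shell: gently set one in each cup of the bench balance, let go and see which side drops. Take the one that dropped and press it, foot first as it stands, into the bore of the holding block until it has landed firmly on the depth stop, past the drag of the spring rollers but without forcing it. Leave the lighter one standing in its cup, and do not disturb the other things on the bench.

Things in the scene. Friction and masses are not known exactly. Their poses are not given: they have to be found in the camera images.
- cylinder_a_mid (a point): one of two look-alike brass lock cylinders standing face-down on the bench, 34.4 mm diameter, 35 mm tall without the small flat cam on its top (39 mm with it). One of the two weighs about 210 g, the other, an emptied shell, about 120 g; which is which cannot be seen. The point is on its axis, 17.5 mm above its foot; z is its axis. The foot has a sharp rim
- cylinder_b_mid (a point): one of two look-alike brass lock cylinders standing face-down on the bench, 34.4 mm diameter, 35 mm tall without the small flat cam on its top (39 mm with it). One of the two weighs about 210 g, the other, an emptied shell, about 120 g; which is which cannot be seen. The point is on its axis, 17.5 mm above its foot; z is its axis. The foot has a sharp rim
- balance: bench balance, fixed: grey base 78 x 165 mm, forked pillar 85 mm high; origin at the centre of its underside, x across the beam, y along it (left arm +y), z up. Its yaw varies
- beam: the balance's pivoting beam, with an aluminium cup at each end 95 mm from the pivot; origin on the pivot, 75 mm above the bench, x is the pivot axis, y along the beam, z up when level. Empty it rests level; any cylinder alone, or the heavier of two, swings it fully to a stop, 0.1 rad (cups then stand 9.5 mm lower and higher, and lean by that angle). It swings freely, is damped, and settles in about 1 s. Its pivot must not be loaded with more than 30 N in all
- cup_left (a point): centre of the inside floor of the cup at +y of the beam, 57 mm above the bench when level; z is the cup's axis. The cup is 46 mm wide inside, with a wall 2 mm thick that stands 5 mm above this floor
- cup_right (a point): the same for the cup at -y of the beam
- block: holding block, fixed: steel block 76 x 66 mm on a dark foot plate 84 x 120 mm, top face 45 mm above the bench, an upright bore in its middle; origin at the centre of its underside, x across its two brass spring housings, z up
- block_rim (a point): centre of the bore's mouth, level with the block's top face; z up. The bore is 36.4 mm wide; over its topmost 4 mm it widens as a cone to 45 mm. From 3 mm below this point two rounded spring rollers on its x sides pinch the entering cylinder: pushing past them and sliding on takes some 4 to 14 N, and they hold it where it is let go
- depth_stop: adjustable depth stop down in the bore; origin at its foot, 10 mm above the bench, on the bore's axis. Its brass disc, 30 mm wide, on which the cylinder's foot must land, is set anew for every job 10 to 16 mm below the mouth: feel for it. Landed firmly: the foot bears on it with some 12 to 20 N for a quarter of a second; over 30 N, or meeting it faster than about 10 mm/s, would mar it
- pin_tin: bystander: round red tin, 64 mm wide, 24 mm tall; origin at its underside
- padlock: bystander: small padlock lying flat, 60 x 39 x 17 mm; origin at its underside
- screwdriver: bystander: screwdriver lying flat, 180 mm long, 29 mm thick; origin at its underside

How it is judged (in metres and radians):
On the way, in this order (a step that is already met when the one before it is completed fails the run):
1. one cylinder stands in each cup, both let go, and the beam has swung to its stop ((((horizontal distance between cylinder_a_mid and cup_left below 0.009 m and z of cylinder_a_mid in the frame of cup_left between 0.0155 and 0.0195 m) and (horizontal distance between cylinder_b_mid and cup_right below 0.009 m and z of cylinder_b_mid in the frame of cup_right between 0.0155 and 0.0195 m)) or ((horizontal distance between cylinder_a_mid and cup_right below 0.009 m and z of cylinder_a_mid in the frame of cup_right between 0.0155 and 0.0195 m) and (horizontal distance between cylinder_b_mid and cup_left below 0.009 m and z of cylinder_b_mid in the frame of cup_left between 0.0155 and 0.0195 m))) and angle between beam's own z axis and vertical above 0.07 rad and angular speed of beam below 0.1 rad/s and contact force between the fingers and cylinder_a below 0.05 N and contact force between the fingers and cylinder_b below 0.05 N), for 0.3 s.
2. the one on the dropped side is gripped and lifted, so that the beam, no longer held down by it, swings back through level (within 0.06 rad) with the other still in its cup (((contact force between the fingers and cylinder_a above 1 N and ((horizontal distance between cylinder_b_mid and cup_left below 0.009 m and z of cylinder_b_mid in the frame of cup_left between 0.0155 and 0.0195 m) or (horizontal distance between cylinder_b_mid and cup_right below 0.009 m and z of cylinder_b_mid in the frame of cup_right between 0.0155 and 0.0195 m))) or (contact force between the fingers and cylinder_b above 1 N and ((horizontal distance between cylinder_a_mid and cup_left below 0.009 m and z of cylinder_a_mid in the frame of cup_left between 0.0155 and 0.0195 m) or (horizontal distance between cylinder_a_mid and cup_right below 0.009 m and z of cylinder_a_mid in the frame of cup_right between 0.0155 and 0.0195 m)))) and angle between beam's own z axis and vertical below 0.06 rad), for 0.05 s.
3. that cylinder is pressed down firmly (more than 10 N) on the depth stop in the block (((contact force between cylinder_a and depth_stop above 10 N and horizontal distance between cylinder_a_mid and block_rim below 0.0025 m and ((horizontal distance between cylinder_b_mid and cup_left below 0.009 m and z of cylinder_b_mid in the frame of cup_left between 0.0155 and 0.0195 m) or (horizontal distance between cylinder_b_mid and cup_right below 0.009 m and z of cylinder_b_mid in the frame of cup_right between 0.0155 and 0.0195 m))) or (contact force between cylinder_b and depth_stop above 10 N and horizontal distance between cylinder_b_mid and block_rim below 0.0025 m and ((horizontal distance between cylinder_a_mid and cup_left below 0.009 m and z of cylinder_a_mid in the frame of cup_left between 0.0155 and 0.0195 m) or (horizontal distance between cylinder_a_mid and cup_right below 0.009 m and z of cylinder_a_mid in the frame of cup_right between 0.0155 and 0.0195 m))))), for 0.15 s.
At the end, for the whole second after the job is handed in: The cylinder that dropped stands upright (within 3.4 degrees) in the block's bore, centred within 2.5 mm, as the press on the depth stop left it, its foot 9 to 17 mm below the mouth; the other one stands in a cup of the balance; both are let go and at rest (((z of cylinder_a_mid in the frame of block_rim between 0.0005 and 0.0085 m and horizontal distance between cylinder_a_mid and block_rim below 0.0025 m and angle between cylinder_a_mid's own z axis and vertical below 0.06 rad and ((horizontal distance between cylinder_b_mid and cup_left below 0.009 m and z of cylinder_b_mid in the frame of cup_left between 0.0155 and 0.0195 m) or (horizontal distance between cylinder_b_mid and cup_right below 0.009 m and z of cylinder_b_mid in the frame of cup_right between 0.0155 and 0.0195 m))) or (z of cylinder_b_mid in the frame of block_rim between 0.0005 and 0.0085 m and horizontal distance between cylinder_b_mid and block_rim below 0.0025 m and angle between cylinder_b_mid's own z axis and vertical below 0.06 rad and ((horizontal distance between cylinder_a_mid and cup_left below 0.009 m and z of cylinder_a_mid in the frame of cup_left between 0.0155 and 0.0195 m) or (horizontal distance between cylinder_a_mid and cup_right below 0.009 m and z of cylinder_a_mid in the frame of cup_right between 0.0155 and 0.0195 m)))) and linear speed of each of cylinder_a, cylinder_b below 0.01 m/s and contact force between the fingers and cylinder_a below 0.05 N and contact force between the fingers and cylinder_b below 0.05 N); the robot touches nothing.
It fails at once if the beam and its pivot are loaded with more than 30 N, by a hard set-down, a drop or a push (contact force between beam and anything else above 30 N).
It fails at once if the depth stop is loaded with more than 30 N (contact force between depth_stop and anything else above 30 N).
It fails at once if a bystander is moved more than 20 mm (distance of any of pin_tin, padlock, screwdriver from where it was at the start of the episode above 0.02 m).
It also fails if it takes over 72 s, if anything falls off the work surface, if the arm or the gripper's body presses on something with over 40 N, if the wrist force passes 120 N, or if a joint passes its speed limit or range.

ROBOT

A 6-joint arm with a two-finger parallel gripper is mounted at the origin on a cart in front of the work surface, level with it; the furniture and walls round the work are solid. World frame = base frame: x ahead of the robot, y to its left, z up, the work surface at z = 0. Lengths are in m, angles in degrees, forces in N, time in s.
With the tool pointing down it reaches from about 0.35 to 0.875 m from the base axis. Payload 4.2 kg.
Tool frame: the origin (TCP) lies at the very end of the fingers, on their centre line; the grasp point (between the pads) lies 19 mm behind it; z points along the fingers, y is the line along which they close (so a half turn about z gives the same grasp; the last joint's range is limited). The gripper opens to 87 mm and grips with 3 to 60 N. Pads are 19 mm wide; open, the fingers measure 117 mm over their backs; the gripper's body (75 mm by 190 mm) begins 51 mm behind the grasp point.
Start: joints at [14.817, 22.042, 0.453, 0, -68.411, -14.817], TCP at [0.625, 0, 0.223] pointing down, gripper open.
Joint ranges: [-179.83, 179.83], [-69.29, 118.12], [-61.27, 80.66], [-181.25, 117.63], [-171.15, -9.14], [-177.46, 177.46]. Speed limits (degrees/s): [159.86, 159.86, 180, 180, 180, 180].

INTERFACE

Orientations are given as a 3x3 rotation matrix whose columns are the frame's x, y, z axes.
In Python, from station import monitor, cams, ticket gives the robot as it stands.
- The arm moves only by the tool drive_tool, never from a script. Its argument "moves" is a list of rows, each an object with "delta_pos": the shift along the tool's x, y, z in mm, a list of three; "turn": the turn about the tool's z in rad; "claw": the opening, from 0 (shut) to 1 (fully open). A call has 1 to 12 rows; each row shifts and turns the commanded pose from where the row before left it, along the tool's axes as they then stand; what a row does not reach is not made up. A row lasts 1/8 s, in which the tool goes at most 62.5 mm and 10.7 degrees, less where a joint would pass 70% of its speed; a pose out of reach is approached as far as the arm can. A call is refused whole if a number of a shift passes 62.5 or a number of a turn 0.188, either way. A call with a gripper value outside its range is refused whole. The fingers move at their own pace and stop on an object; the grip force is fixed at half the most. Time passes only in rows, so rows that do not move let the fingers close. It gives the time, the measured TCP pose, the force, the opening and the grip force at its end, in the units of the state.
- monitor.sense(): the state, without advancing time (a new reading comes with each control period).
- cams.capture(name): name is "scene" or "side" or "wrist"; returns a dict with "color" (400x640x3 uint8, red, green, blue), "range_z" (400x640 float32, m along the optical axis (not along the pixel's ray), 0 where there is no reading), "vertical_fov" (degrees; the focal length in pixels is half the picture's height over the tangent of half this angle, whatever the lens; pixels are square), "cx", "cy" (the principal point, pixels), "extrinsics" (4x4, takes a point from camera to world coordinates). Camera axes: x right, y down, z forward; pixel columns grow to the right and rows downward; lengths in m; the calibration is good to about 2 mm. A picture is of the moment at which its call begins.
- ticket.finish_job(): hands the job in; it is judged then, once.
The state is a dict: "time_s": time; "joints": joint angles; "joint_velocities": joint speeds; "effort": joint torques, N m; "tcp_pos": TCP position; "ee_rot": TCP orientation; "wrist_force": force on the tool from outside, world axes, zero at the start; "moment": the same for the moment, N m; "gripper_width": opening from 0.0 (shut) to 1.0 (fully open); "gripper_force": force on a finger pad.
Only numpy, scipy, OpenCV 4.12 (cv2) and the standard library are available. Lean on these libraries where they do the work, as an engineer would, in place of code of your own. Each camera call takes 0.05 s, during which the arm holds its last target. There are 200 camera calls.

## Working session

There is one attempt and no reset: what is moved stays moved. The work goes in short steps, Python scripts to look and compute and a tool call to move; the robot and the scene stay as the last step left them, time stands still between calls to the robot, and variables do not carry over. Pictures are saved under pics/ and viewed, at most 10 in all, crops included, and the job is handed in when it is done.

Besides the shell and the picture viewer there is one more tool, called after "Emit:" as name(argument=value, ...) on one line, values as JSON. drive_tool: Moves the arm, as the interface text tells. Its arguments: {"type":"object","properties":{"moves":{"type":"array","items":{"type":"object","properties":{"delta_pos":{"type":"array","items":{"type":"number"}},"turn":{"type":"number"},"claw":{"type":"number"}}}}},"required":["moves"]}

```bash
mkdir -p pics; cat > h.py <<'E'
import numpy as np, cv2
from station import monitor, cams, ticket
def cap(n,save=None):
    d=cams.capture(n)
    if save: cv2.imwrite('pics/'+save,cv2.cvtColor(d['color'],cv2.COLOR_RGB2BGR))
    f=200/np.tan(np.radians(d['vertical_fov'])/2)
    v,u=np.mgrid[:400,:640]; z=d['range_z']
    P=np.stack([(u-d['cx'])*z/f,(v-d['cy'])*z/f,z],-1)
    E=np.array(d['extrinsics'])
    W=P@E[:3,:3].T+E[:3,3]; W[z==0]=np.nan
    return d,W
E
python3 - <<'E'
from h import *
s=monitor.sense();print(s['time_s'],s['tcp_pos'],s['ee_rot'],s['wrist_force'])
for n in('scene','side','wrist'):
    d,W=cap(n,n+'0.png'); np.save(n+'0.npy',W); print(n,np.round(d['extrinsics'],3).tolist(),d['vertical_fov'])
a=np.vstack([cv2.imread('pics/scene0.png'),cv2.imread('pics/wrist0.png')]);
cv2.imwrite('pics/c0.png',cv2.resize(a,(480,600)))
E
```

```text
0.0 [6.24396136e-01 3.78687397e-05 2.21440368e-01] [[-1.73509144e-04 -9.99997615e-01 -2.17705365e-03]
 [-9.99999982e-01  1.73668971e-04 -7.32256844e-05]
 [ 7.36035964e-05  2.17704091e-03 -9.99997628e-01]] [-0.14556359 -0.17720662  0.29713872]
scene [[0.647, -0.345, 0.68, -0.016], [-0.762, -0.291, 0.578, -0.532], [-0.002, -0.892, -0.451, 0.483], [0.0, 0.0, 0.0, 1.0]] 54.51915559374166
side [[0.965, -0.155, 0.209, 0.374], [-0.26, -0.501, 0.825, -0.815], [-0.023, -0.851, -0.524, 0.595], [0.0, 0.0, 0.0, 1.0]] 54.90763116230453
wrist [[-1.0, 0.0, -0.002, 0.626], [-0.0, 0.962, 0.273, -0.074], [0.002, 0.273, -0.962, 0.384], [0.0, 0.0, 0.0, 1.0]] 66.79934960558859
```

View pics/scene0.png

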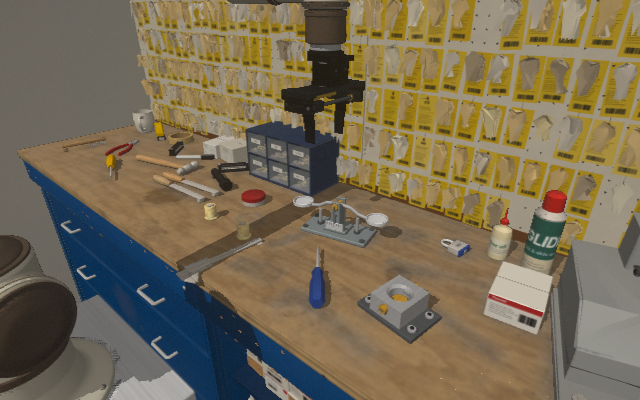

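View pics/wrist0.png

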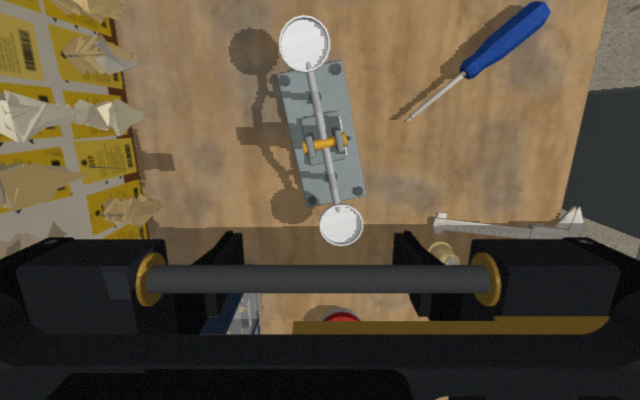

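The scene camera shows the cylinders at (210,211) and (243,231), the cups at (303,201) and (376,220), and the block at (400,300). The wrist view shows the cups at (304,43) and (342,225).

```bash
python3 - <<'E'
from h import *
from scipy.optimize import least_squares
def circ(p):
    r=least_squares(lambda q:np.hypot(p[:,0]-q[0],p[:,1]-q[1])-q[2],[*p.mean(0),.02],loss='soft_l1',f_scale=.001); return np.round(r.x,4)
for n in('scene','side','wrist'):
    W=np.load(n+'0.npy'); z=W[...,2]
    m=((z>.02)&(z<.1)&(W[...,0]>.3)&(W[...,0]<.86)&(abs(W[...,1])<.45)).astype(np.uint8)
    k,L,S,C=cv2.connectedComponentsWithStats(m)
    for i in range(1,k):
        if S[i,4]<25: continue
        P=W[L==i]; print(n,np.round(C[i]),S[i,4],'min',np.round(P.min(0),3),'max',np.round(P.max(0),3),'med',np.round(np.median(P,0),3))
E
```

```text
scene [417. 204.] 9727 min [ 0.558 -0.45   0.02 ] max [0.86 0.45 0.1 ] med [ 0.812 -0.18   0.058]
scene [221. 178.] 152 min [0.573 0.332 0.02 ] max [0.637 0.45  0.034] med [0.597 0.367 0.027]
scene [253. 195.] 228 min [0.557 0.191 0.02 ] max [0.621 0.258 0.028] med [0.586 0.223 0.025]
scene [341. 212.] 1131 min [ 0.572 -0.165  0.02 ] max [0.662 0.07  0.087] med [ 0.614 -0.053  0.058]
scene [210. 208.] 108 min [0.449 0.228 0.02 ] max [0.475 0.257 0.041] med [0.459 0.234 0.033]
scene [320. 214.] 37 min [ 0.601 -0.004  0.02 ] max [0.609 0.004 0.052] med [ 0.605 -0.001  0.037]
scene [242. 226.] 127 min [0.442 0.093 0.02 ] max [0.469 0.124 0.04 ] med [0.452 0.102 0.033]
scene [317. 285.] 347 min [ 0.378 -0.188  0.02 ] max [ 0.458 -0.118  0.028] med [ 0.41  -0.16   0.025]
scene [399. 299.] 1813 min [ 0.42  -0.335  0.02 ] max [ 0.513 -0.257  0.047] med [ 0.461 -0.3    0.043]
side [416. 209.] 4919 min [ 0.698 -0.354  0.02 ] max [0.86  0.448 0.1  ] med [ 0.825 -0.073  0.073]
side [297. 161.] 121 min [0.575 0.33  0.02 ] max [0.637 0.448 0.035] med [0.604 0.365 0.028]
side [304. 183.] 184 min [
[... 1051 characters left out ...]
  -0.155  0.025]
wrist [320. 122.] 5627 min [ 0.575 -0.164  0.02 ] max [0.664 0.071 0.087] med [ 0.623 -0.063  0.058]
wrist [100. 114.] 2580 min [ 0.811 -0.096  0.02 ] max [ 0.86  -0.052  0.094] med [ 0.842 -0.074  0.079]
wrist [101. 159.] 1892 min [ 0.81 -0.05  0.02] max [ 0.86  -0.002  0.096] med [ 0.857 -0.028  0.061]
wrist [119. 211.] 2714 min [0.809 0.003 0.02 ] max [0.86  0.078 0.097] med [0.854 0.024 0.077]
wrist [447. 257.] 291 min [0.446 0.093 0.02 ] max [0.473 0.109 0.041] med [0.462 0.099 0.035]
wrist [245. 310.] 1010 min [0.702 0.123 0.02 ] max [0.732 0.223 0.1  ] med [0.715 0.157 0.062]
wrist [341. 318.] 152 min [0.571 0.193 0.02 ] max [0.614 0.202 0.026] med [0.593 0.197 0.024]
```

View pics/side0.png

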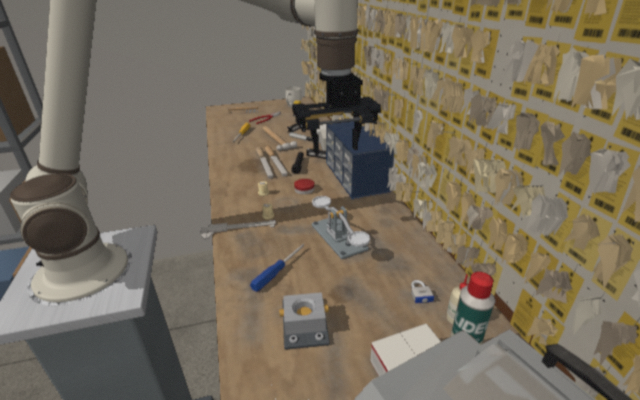

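Cylinders are near (0.465,0.242) and (0.461,0.107). The cups are near (0.600,0.046) and (0.639,-0.139), and the block is near (0.467,-0.296). I'll move over the cylinders and line the finger axis up with the beam.

Emit:
drive_tool(moves=[{"delta_pos":[-44,40,0],"turn":0.18,"claw":1},{"delta_pos":[0,0,0],"turn":0.18,"claw":1},{"delta_pos":[0,0,0],"turn":0.18,"claw":1},{"delta_pos":[0,0,0],"turn":0.18,"claw":1},{"delta_pos":[0,0,0],"turn":0.18,"claw":1},{"delta_pos":[0,0,0],"turn":0.18,"claw":1},{"delta_pos":[0,0,0],"turn":0.18,"claw":1},{"delta_pos":[0,0,0],"turn":0.1,"claw":1},{"delta_pos":[60,40,0],"claw":1},{"delta_pos":[60,40,0],"claw":1},{"delta_pos":[0,40,0],"claw":1},{"delta_pos":[0,0,0],"claw":1}])

```text
invalid input
```

```bash
python3 - <<'E'
from h import *
s=monitor.sense();print(s['time_s'],s['tcp_pos'],np.round(s['ee_rot'],3))
d,W=cap('wrist','w1.png');np.save('w1.npy',W)
z=W[...,2]
m=((z>.03)&(z<.06)&(W[...,0]>.42)&(W[...,0]<.52)&(abs(W[...,1]-.17)<.14)).astype(np.uint8)
k,L,S,C=cv2.connectedComponentsWithStats(m)
for i in range(1,k):
    if S[i,4]<50: continue
    P=W[L==i]; T=P[(P[:,2]>.032)&(P[:,2]<.0365)]
    c,r=cv2.minEnclosingCircle(P[:,:2].astype(np.float32)); ct,rt=cv2.minEnclosingCircle(T[:,:2].astype(np.float32))
    print(C[i],S[i,4],np.round(P.max(0),4),np.round(c,4),r,len(T),np.round(ct,4),rt)
# beam profile from first wrist picture
W=np.load('wrist0.npy');P=W.reshape(-1,3)
for nm,c in(('L',(.6,.046)),('R',(.639,-.139))):
    q=P[(np.hypot(P[:,0]-c[0],P[:,1]-c[1])<.03)&(P[:,2]>.05)&(P[:,2]<.08)]
    f=q[q[:,2]<.0588]; print(nm,len(q),np.percentile(q[:,2],[2,20,50,80,98]),cv2.minEnclosingCircle(q[:,:2].astype(np.float32)))
cL=np.array([.6,.046]);cR=np.array([.639,-.139])
e=(cL-cR)/np.linalg.norm(cL-cR);mid=(cL+cR)/2
t=(P[:,:2]-mid)@e; n=(P[:,:2]-mid)@np.array([-e[1],e[0]])
for a in range(-100,101,8):
    q=P[(abs(t-a/1000)<.002)&(abs(n)<.006)&(P[:,2]>.045)&(P[:,2]<.1)]
    if len(q): print(a,round(np.median(q[:,2]),4),end='; ')
E
```

```text
0.15 [6.24545373e-01 2.48087452e-05 2.21713189e-01] [[-0.    -1.    -0.002]
 [-1.     0.    -0.   ]
 [ 0.     0.002 -1.   ]]
[448.84162896 258.28959276] 221 [0.4731 0.1089 0.0407] [0.4597 0.105 ] 0.013772989623248577 126 [0.4595 0.1045] 0.013674314133822918
L 1507 [0.05601671 0.05699826 0.05773406 0.05920528 0.06301928] ((0.6001135110855103, 0.04344915226101875), 0.027507198974490166)
R 2371 [0.05571575 0.05674044 0.05754903 0.05901417 0.06310708] ((0.6389274597167969, -0.1366795152425766), 0.027635017409920692)
-100 0.0572; -92 0.0573; -84 0.0572; -76 0.0578; -68 0.059; -60 0.0607; -52 0.0627; -44 0.0668; -36 0.0721; -28 0.0749; -20 0.0759; -12 0.0773; -4 0.0791; 4 0.079; 12 0.0775; 20 0.0764; 28 0.075; 36 0.0719; 44 0.0671; 52 0.0626; 60 0.0609; 68 0.0592; 76 0.058; 84 0.0574; 92 0.0574; 100 0.0577;
```

View pics/w1.png

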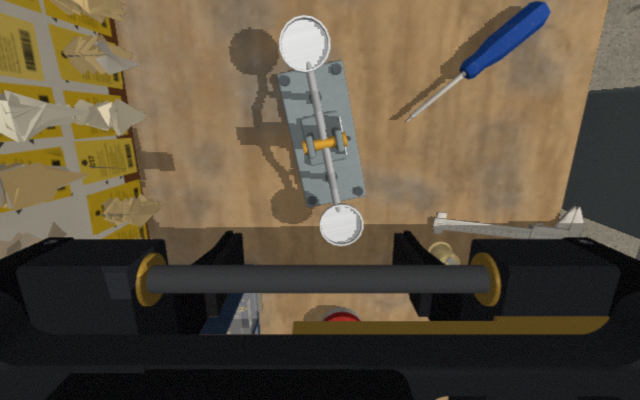

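Emit:
drive_tool(moves=[{"delta_pos":[-44,40,0],"turn":0.18,"claw":1},{"delta_pos":[0,0,0],"turn":0.18,"claw":1},{"delta_pos":[0,0,0],"turn":0.18,"claw":1},{"delta_pos":[0,0,0],"turn":0.18,"claw":1},{"delta_pos":[0,0,0],"turn":0.18,"claw":1},{"delta_pos":[0,0,0],"turn":0.18,"claw":1},{"delta_pos":[0,0,0],"turn":0.18,"claw":1},{"delta_pos":[0,0,0],"turn":0.1,"claw":1},{"delta_pos":[30,51,0],"turn":0,"claw":1},{"delta_pos":[30,51,0],"turn":0,"claw":1},{"delta_pos":[30,51,0],"turn":0,"claw":1},{"delta_pos":[0,0,0],"turn":0,"claw":1}])

```text
time_s: 1.7
tcp_pos: [0.4628, 0.177, 0.2229]
ee_rot: [[-0.977, -0.215, 0.0], [-0.215, 0.977, 0.001], [-0.0, 0.001, -1.0]]
wrist_force: [1.0, -0.2, 0.3]
gripper_width: 0.999
gripper_force: 0.0
```

```bash
python3 - <<'E'
from h import *
d,W=cap('wrist','w2.png')
z=W[...,2]
m=((z>.03)&(z<.06)&(W[...,0]>.42)&(W[...,0]<.52)&(abs(W[...,1]-.17)<.14)).astype(np.uint8)
k,L,S,C=cv2.connectedComponentsWithStats(m)
for i in range(1,k):
    if S[i,4]<50: continue
    P=W[L==i]; T=P[(P[:,2]>.032)]
    c,r=cv2.minEnclosingCircle(P[:,:2].astype(np.float32)); ct,rt=cv2.minEnclosingCircle(T[:,:2].astype(np.float32))
    print(C[i],S[i,4],np.round(P.max(0),4),np.round(c,4),r,len(T),np.round(ct,4),rt)
E
```

```text
[260.17012448 163.08921162] 482 [0.473  0.1222 0.0413] [0.4591 0.1079] 0.014344650320708752 473 [0.4591 0.108 ] 0.01433511171489954
[370.27555556 191.60222222] 450 [0.4785 0.2565 0.0407] [0.4645 0.2423] 0.014322808012366295 441 [0.4646 0.2424] 0.01430639997124672
```

View pics/w2.png

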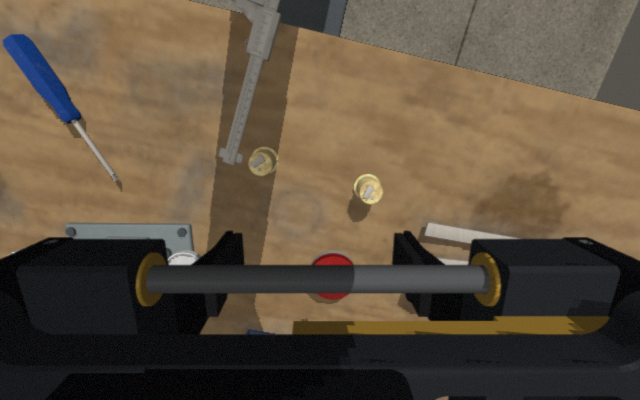

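The picture shows B at (263,161) and A at (369,190), with a caliper lying near B. I'll pick A.

Emit:
drive_tool(moves=[{"delta_pos":[-16,31,40],"turn":0,"claw":1},{"delta_pos":[0,32,45],"turn":0,"claw":1},{"delta_pos":[0,0,45],"turn":0,"claw":1},{"delta_pos":[0,0,45],"turn":0,"claw":1},{"delta_pos":[0,0,22],"turn":0,"claw":1},{"delta_pos":[0,0,9],"turn":0,"claw":1},{"delta_pos":[0,0,0],"turn":0,"claw":1},{"delta_pos":[0,0,0],"turn":0,"claw":0},{"delta_pos":[0,0,0],"turn":0,"claw":0},{"delta_pos":[0,0,0],"turn":0,"claw":0},{"delta_pos":[0,0,0],"turn":0,"claw":0},{"delta_pos":[0,0,0],"turn":0,"claw":0}])

```text
time_s: 3.25
tcp_pos: [0.4674, 0.2398, 0.0167]
ee_rot: [[-0.978, -0.209, 0.0], [-0.209, 0.978, 0.0], [-0.0, 0.0, -1.0]]
wrist_force: [0.4, 0.3, -0.2]
gripper_width: 0.515
gripper_force: 0.0
```

Emit:
drive_tool(moves=[{"delta_pos":[2.5,3,0],"turn":0,"claw":0},{"delta_pos":[0,0,0],"turn":0,"claw":0},{"delta_pos":[0,0,0],"turn":0,"claw":0},{"delta_pos":[0,0,0],"turn":0,"claw":0},{"delta_pos":[0,0,0],"turn":0,"claw":0}])

```text
time_s: 3.88
tcp_pos: [0.4643, 0.2422, 0.0165]
ee_rot: [[-0.978, -0.209, -0.0], [-0.209, 0.978, -0.0], [0.0, -0.0, -1.0]]
wrist_force: [-0.4, 0.2, -1.2]
gripper_width: 0.385
gripper_force: 30.0
```

Emit:
drive_tool(moves=[{"delta_pos":[0,0,-20],"turn":0,"claw":0},{"delta_pos":[0,0,-45],"turn":0,"claw":0},{"delta_pos":[0,0,-45],"turn":0,"claw":0},{"delta_pos":[-11,-28,0],"turn":0,"claw":0},{"delta_pos":[-23,-55,0],"turn":0,"claw":0},{"delta_pos":[-23,-55,0],"turn":0,"claw":0},{"delta_pos":[-23,-54,0],"turn":0,"claw":0},{"delta_pos":[-11,-28,0],"turn":0,"claw":0},{"delta_pos":[0,0,0],"turn":0,"claw":0},{"delta_pos":[0,0,0],"turn":0,"claw":0}])

```text
time_s: 5.12
tcp_pos: [0.5987, 0.0461, 0.126]
ee_rot: [[-0.978, -0.209, -0.001], [-0.209, 0.978, -0.0], [0.001, 0.0, -1.0]]
wrist_force: [-0.2, 0.6, -1.3]
gripper_width: 0.388
gripper_force: 30.0
```

```bash
python3 - <<'E'
from h import *
s=monitor.sense();print(s['tcp_pos'],s['wrist_force'])
for n in ('side','scene','wrist'):
    d,W=cap(n,n+'3.png'); P=W.reshape(-1,3)
    for nm,c in(('L',(.5995,.0465)),('R',(.6395,-.1395))):
        q=P[(np.hypot(P[:,0]-c[0],P[:,1]-c[1])<.032)&(P[:,2]>.052)&(P[:,2]<.07)]
        r=q[q[:,2]>.0605]
        if len(q)>20: print(n,nm,len(q),np.round(np.percentile(q[:,2],[5,50,95]),4),len(r),[cv2.minEnclosingCircle(x[:,:2].astype(np.float32)) for x in(q,r)])
E
```

```text
[0.59872524 0.04609923 0.1260241 ] [-0.24946863  0.59210826 -1.25029995]
side L 181 [0.0563 0.0585 0.0627] 45 [((0.5982733368873596, 0.04340827837586403), 0.02776855044066906), ((0.5992283225059509, 0.04338955134153366), 0.026538051664829254)]
side R 276 [0.0565 0.0584 0.0629] 65 [((0.6354786157608032, -0.13788996636867523), 0.02951822429895401), ((0.6362239718437195, -0.13706381618976593), 0.028824875131249428)]
scene L 211 [0.0556 0.0578 0.0622] 45 [((0.5994511246681213, 0.04351729899644852), 0.028959641233086586), ((0.6002109050750732, 0.044172633439302444), 0.02838948741555214)]
scene R 265 [0.0556 0.0578 0.0625] 60 [((0.6337660551071167, -0.13760729134082794), 0.02802361361682415), ((0.6341529488563538, -0.1371760070323944), 0.027641842141747475)]
wrist L 1984 [0.0563 0.0576 0.0625] 348 [((0.5999414324760437, 0.04263697937130928), 0.028230885043740273), ((0.5998757481575012, 0.042923200875520706), 0.02794148586690426)]
wrist R 3394 [0.0561 0.0575 0.0623] 613 [((0.6382134556770325, -0.13657119870185852), 0.02884109504520893), ((0.636988639831543, -0.136709526181221), 0.028814710676670074)]
```

Emit:
drive_tool(moves=[{"delta_pos":[0,0,20],"turn":0,"claw":0},{"delta_pos":[0,0,18],"turn":0,"claw":0},{"delta_pos":[0,0,8],"turn":0,"claw":0},{"delta_pos":[0,0,2],"turn":0,"claw":0},{"delta_pos":[0,0,2],"turn":0,"claw":0},{"delta_pos":[0,0,2],"turn":0,"claw":0},{"delta_pos":[0,0,2],"turn":0,"claw":0},{"delta_pos":[0,0,2],"turn":0,"claw":0},{"delta_pos":[0,0,2],"turn":0,"claw":0},{"delta_pos":[0,0,0],"turn":0,"claw":0}])

```text
time_s: 6.52
tcp_pos: [0.5992, 0.0461, 0.0683]
ee_rot: [[-0.978, -0.209, -0.001], [-0.209, 0.978, -0.0], [0.001, 0.0, -1.0]]
wrist_force: [-0.6, -0.5, -1.1]
gripper_width: 0.387
gripper_force: 30.0
```

Emit:
drive_tool(moves=[{"delta_pos":[0,0,1.5],"turn":0,"claw":0},{"delta_pos":[0,0,0],"turn":0,"claw":0.45},{"delta_pos":[0,0,0],"turn":0,"claw":0.6},{"delta_pos":[0,0,0],"turn":0,"claw":0.6},{"delta_pos":[0,0,0],"turn":0,"claw":0.6},{"delta_pos":[0,0,0],"turn":0,"claw":0.6},{"delta_pos":[0,0,-15],"turn":0,"claw":0.6},{"delta_pos":[0,0,-40],"turn":0,"claw":1},{"delta_pos":[0,0,-50],"turn":0,"claw":1},{"delta_pos":[0,0,0],"turn":0,"claw":1},{"delta_pos":[0,0,0],"turn":0,"claw":1}])

```text
time_s: 7.9
tcp_pos: [0.5991, 0.0461, 0.1727]
ee_rot: [[-0.978, -0.209, 0.001], [-0.209, 0.978, 0.001], [-0.001, 0.001, -1.0]]
wrist_force: [-0.8, 0.6, -0.6]
gripper_width: 0.95
gripper_force: 0.0
```

```bash
python3 - <<'E'
from h import *
s=monitor.sense();print(s['time_s'],s['tcp_pos'],s['wrist_force'])
for n in ('wrist','side'):
    d,W=cap(n,n+'4.png'); P=W.reshape(-1,3)
    q=P[(np.hypot(P[:,0]-.5995,P[:,1]-.046)<.03)&(P[:,2]>.075)&(P[:,2]<.11)]
    print(n,len(q),np.round(q.max(0),4),cv2.minEnclosingCircle(q[:,:2].astype(np.float32)))
    q=P[(np.hypot(P[:,0]-.639,P[:,1]+.139)<.032)&(P[:,2]>.055)&(P[:,2]<.09)]
    print('R',np.round(np.percentile(q,[2,50,98],axis=0),4).tolist(),cv2.minEnclosingCircle(q[:,:2].astype(np.float32)))
a=np.vstack([cv2.imread('pics/wrist4.png')[:260],cv2.imread('pics/side4.png')[130:330]]);cv2.imwrite('pics/c4.png',a)
E
```

```text
7.9 [0.59913576 0.04611732 0.17270986] [-0.81397671  0.57219717 -0.56408151]
wrist 845 [0.6133 0.0632 0.0886] ((0.5994938611984253, 0.048843227326869965), 0.014544971287250519)
R [[0.6156, -0.1632, 0.0639], [0.6385, -0.1414, 0.0673], [0.6614, -0.1137, 0.0737]] ((0.6378028392791748, -0.13636329770088196), 0.02923274226486683)
side 69 [0.612  0.0612 0.0881] ((0.5985099673271179, 0.04615519568324089), 0.015363901853561401)
R [[0.615, -0.1663, 0.0648], [0.6384, -0.1408, 0.0681], [0.6609, -0.1132, 0.0751]] ((0.6371862292289734, -0.13824991881847382), 0.029301488772034645)
```

View pics/c4.png

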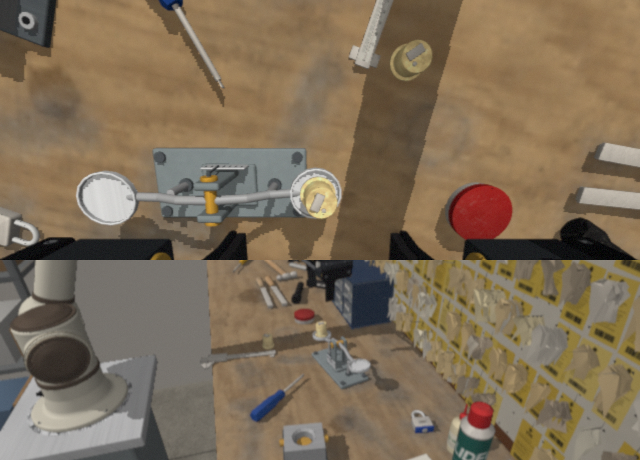

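The wrist crop shows A standing in the left cup at (319,195), with the right cup raised. Next is B.

Emit:
drive_tool(moves=[{"delta_pos":[30,22,0],"turn":0,"claw":1},{"delta_pos":[47,34,0],"turn":0,"claw":1},{"delta_pos":[47,34,0],"turn":0,"claw":1},{"delta_pos":[0,0,40],"turn":0,"claw":1},{"delta_pos":[0,0,50],"turn":0,"claw":1},{"delta_pos":[0,0,40],"turn":0,"claw":1},{"delta_pos":[0,0,16],"turn":0,"claw":1},{"delta_pos":[0,0,10],"turn":0,"claw":1},{"delta_pos":[0,0,0],"turn":0,"claw":1},{"delta_pos":[0,0,0],"turn":0,"claw":1}])

```text
time_s: 9.25
tcp_pos: [0.4598, 0.1084, 0.0166]
ee_rot: [[-0.978, -0.209, 0.001], [-0.209, 0.978, 0.001], [-0.001, 0.0, -1.0]]
wrist_force: [0.4, -0.2, 0.0]
gripper_width: 0.998
gripper_force: 0.0
```

Emit:
drive_tool(moves=[{"delta_pos":[0,0,0],"turn":0,"claw":0},{"delta_pos":[0,0,0],"turn":0,"claw":0},{"delta_pos":[0,0,0],"turn":0,"claw":0},{"delta_pos":[0,0,0],"turn":0,"claw":0},{"delta_pos":[0,0,0],"turn":0,"claw":0},{"delta_pos":[0,0,0],"turn":0,"claw":0},{"delta_pos":[0,0,0],"turn":0,"claw":0},{"delta_pos":[0,0,0],"turn":0,"claw":0},{"delta_pos":[0,0,-20],"turn":0,"claw":0},{"delta_pos":[0,0,-50],"turn":0,"claw":0},{"delta_pos":[0,0,-50],"turn":0,"claw":0},{"delta_pos":[0,0,0],"turn":0,"claw":0}])

```text
time_s: 10.75
tcp_pos: [0.4615, 0.1094, 0.1396]
ee_rot: [[-0.978, -0.21, 0.008], [-0.21, 0.978, 0.005], [-0.009, 0.003, -1.0]]
wrist_force: [0.1, -0.7, -2.6]
gripper_width: 0.388
gripper_force: 30.0
```

Emit:
drive_tool(moves=[{"delta_pos":[-12,-26,0],"turn":0,"claw":0},{"delta_pos":[-25,-57,0],"turn":0,"claw":0},{"delta_pos":[-25,-57,0],"turn":0,"claw":0},{"delta_pos":[-25,-57,0],"turn":0,"claw":0},{"delta_pos":[-24,-57,0],"turn":0,"claw":0},{"delta_pos":[-12,-27,0],"turn":0,"claw":0},{"delta_pos":[0,0,0],"turn":0,"claw":0},{"delta_pos":[0,0,0],"turn":0,"claw":0},{"delta_pos":[0,0,0],"turn":0,"claw":0}])

```text
time_s: 11.88
tcp_pos: [0.6376, -0.1398, 0.1356]
ee_rot: [[-0.978, -0.21, -0.001], [-0.21, 0.978, 0.0], [0.001, 0.001, -1.0]]
wrist_force: [0.4, -0.1, -2.1]
gripper_width: 0.387
gripper_force: 30.0
```

Emit:
drive_tool(moves=[{"delta_pos":[-1.5,-1,20],"turn":0,"claw":0},{"delta_pos":[0,0,18],"turn":0,"claw":0},{"delta_pos":[0,0,7],"turn":0,"claw":0},{"delta_pos":[0,0,2],"turn":0,"claw":0},{"delta_pos":[0,0,2],"turn":0,"claw":0},{"delta_pos":[0,0,2],"turn":0,"claw":0},{"delta_pos":[0,0,1.5],"turn":0,"claw":0},{"delta_pos":[0,0,0],"turn":0,"claw":0},{"delta_pos":[0,0,0],"turn":0,"claw":0}])

```text
time_s: 13.0
tcp_pos: [0.6403, -0.1416, 0.0839]
ee_rot: [[-0.978, -0.209, 0.001], [-0.209, 0.978, -0.0], [-0.001, -0.0, -1.0]]
wrist_force: [0.5, -0.1, -1.3]
gripper_width: 0.386
gripper_force: 30.0
```

Emit:
drive_tool(moves=[{"delta_pos":[0,0,2],"turn":0,"claw":0},{"delta_pos":[0,0,2],"turn":0,"claw":0},{"delta_pos":[0,0,2],"turn":0,"claw":0},{"delta_pos":[0,0,2],"turn":0,"claw":0},{"delta_pos":[0,0,0],"turn":0,"claw":0},{"delta_pos":[0,0,0],"turn":0,"claw":0.45},{"delta_pos":[0,0,0],"turn":0,"claw":0.6},{"delta_pos":[0,0,0],"turn":0,"claw":0.6},{"delta_pos":[0,0,0],"turn":0,"claw":0.6},{"delta_pos":[0,0,0],"turn":0,"claw":0.6},{"delta_pos":[0,0,0],"turn":0,"claw":0.6},{"delta_pos":[0,0,-10],"turn":0,"claw":0.6}])

```text
time_s: 14.5
tcp_pos: [0.6393, -0.1415, 0.085]
ee_rot: [[-0.978, -0.209, -0.002], [-0.209, 0.978, 0.0], [0.002, 0.001, -1.0]]
wrist_force: [0.3, -0.5, -0.6]
gripper_width: 0.601
gripper_force: 0.0
```

Emit:
drive_tool(moves=[{"delta_pos":[0,0,-40],"turn":0,"claw":1},{"delta_pos":[0,0,-50],"turn":0,"claw":1},{"delta_pos":[0,0,0],"turn":0,"claw":1},{"delta_pos":[0,0,0],"turn":0,"claw":1},{"delta_pos":[0,0,0],"turn":0,"claw":1},{"delta_pos":[0,0,0],"turn":0,"claw":1}])

```text
time_s: 15.25
tcp_pos: [0.6395, -0.1415, 0.1743]
ee_rot: [[-0.978, -0.209, -0.002], [-0.209, 0.978, 0.0], [0.002, 0.001, -1.0]]
wrist_force: [-0.4, 0.1, 0.1]
gripper_width: 0.994
gripper_force: 0.0
```

```bash
python3 - <<'E'
from h import *
s=monitor.sense();print(s['time_s'],s['tcp_pos'],s['wrist_force'])
for n in ('wrist','side'):
    d,W=cap(n,n+'5.png'); P=W.reshape(-1,3)
    np.save(n+'5.npy',W)
    for nm,c in(('L',(.5995,.0465)),('R',(.6395,-.1395))):
        q=P[(np.hypot(P[:,0]-c[0],P[:,1]-c[1])<.03)&(P[:,2]>.078)&(P[:,2]<.12)]
        print(n,nm,len(q),np.round(np.percentile(q[:,2],[5,50,99]),4),cv2.minEnclosingCircle(q[:,:2].astype(np.float32)))
a=np.vstack([cv2.imread('pics/wrist5.png')[:260],cv2.imread('pics/side5.png')[130:360]]);cv2.imwrite('pics/c5.png',a)
E
```

```text
15.25 [ 0.63950283 -0.14154913  0.17428349] [-0.44635532  0.13219734  0.1321278 ]
wrist L 1512 [0.0817 0.1014 0.1063] ((0.5997397303581238, 0.04573506489396095), 0.014760369434952736)
wrist R 816 [0.0807 0.0831 0.0871] ((0.6397196054458618, -0.1422225832939148), 0.014439386315643787)
side L 126 [0.0801 0.0974 0.1071] ((0.5993775129318237, 0.045210763812065125), 0.016095628961920738)
side R 91 [0.0787 0.0832 0.0884] ((0.6389241218566895, -0.14420181512832642), 0.014800180681049824)
```

View pics/c5.png

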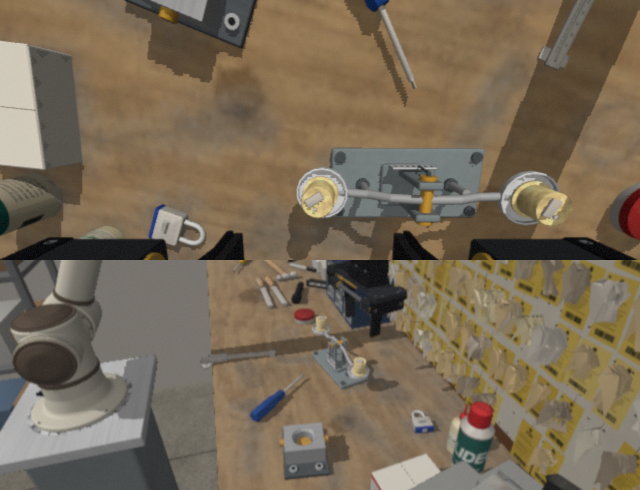

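The beam has dropped on the right: B, at (320,197) in the wrist view, is the heavier one. I'll grip B high, 21 mm above its foot.

Emit:
drive_tool(moves=[{"delta_pos":[0,0,0],"turn":0,"claw":0.65},{"delta_pos":[0,0,0],"turn":0,"claw":0.65},{"delta_pos":[0,0,30],"turn":0,"claw":0.65},{"delta_pos":[0,0,30],"turn":0,"claw":0.65},{"delta_pos":[0,0,25],"turn":0,"claw":0.65},{"delta_pos":[0,0,15],"turn":0,"claw":0.65},{"delta_pos":[0,0,6],"turn":0,"claw":0.65},{"delta_pos":[0,0,0],"turn":0,"claw":0.65},{"delta_pos":[0,0,0],"turn":0,"claw":0.65}])

```text
time_s: 16.48
tcp_pos: [0.6408, -0.1416, 0.0707]
ee_rot: [[-0.978, -0.209, 0.002], [-0.209, 0.978, -0.0], [-0.002, -0.001, -1.0]]
wrist_force: [-0.4, 0.0, -0.5]
gripper_width: 0.651
gripper_force: 0.0
```

Emit:
drive_tool(moves=[{"delta_pos":[0,0,1],"turn":0,"claw":0.65},{"delta_pos":[0,0,0],"turn":0,"claw":0.5},{"delta_pos":[0,0,0],"turn":0,"claw":0.42},{"delta_pos":[0,0,0],"turn":0,"claw":0},{"delta_pos":[0,0,0],"turn":0,"claw":0},{"delta_pos":[0,0,0],"turn":0,"claw":0},{"delta_pos":[0,0,0],"turn":0,"claw":0},{"delta_pos":[0,0,0],"turn":0,"claw":0}])

```text
time_s: 17.48
tcp_pos: [0.6401, -0.1416, 0.0686]
ee_rot: [[-0.978, -0.209, 0.0], [-0.209, 0.978, -0.0], [-0.0, -0.0, -1.0]]
wrist_force: [-0.4, -0.0, 1.7]
gripper_width: 0.387
gripper_force: 29.7
```

Emit:
drive_tool(moves=[{"delta_pos":[0,0,-2.5],"turn":0,"claw":0},{"delta_pos":[0,0,-2.5],"turn":0,"claw":0},{"delta_pos":[0,0,-2.5],"turn":0,"claw":0},{"delta_pos":[0,0,-2.5],"turn":0,"claw":0},{"delta_pos":[0,0,-2.5],"turn":0,"claw":0},{"delta_pos":[0,0,-2.5],"turn":0,"claw":0},{"delta_pos":[0,0,-5],"turn":0,"claw":0},{"delta_pos":[0,0,-5],"turn":0,"claw":0},{"delta_pos":[0,0,-10],"turn":0,"claw":0},{"delta_pos":[0,0,-25],"turn":0,"claw":0},{"delta_pos":[0,0,-30],"turn":0,"claw":0},{"delta_pos":[0,0,0],"turn":0,"claw":0}])

```text
time_s: 18.98
tcp_pos: [0.642, -0.1417, 0.1621]
ee_rot: [[-0.978, -0.21, 0.007], [-0.21, 0.978, -0.0], [-0.007, -0.002, -1.0]]
wrist_force: [0.0, -0.0, -1.8]
gripper_width: 0.391
gripper_force: 29.6
```

```bash
python3 - <<'E'
from h import *
s=monitor.sense();print(s['time_s'],s['tcp_pos'],s['wrist_force'])
R=np.array(s['ee_rot'])
for n in ('wrist','side','scene'):
    d,W=cap(n,n+'6.png'); P=W.reshape(-1,3); np.save(n+'6.npy',W)
    q=P[(np.hypot(P[:,0]-.5995,P[:,1]-.0465)<.03)&(P[:,2]>.075)&(P[:,2]<.12)]
    if len(q)>9:print(n,'A',len(q),np.round(np.percentile(q[:,2],[5,50,99]),4),cv2.minEnclosingCircle(q[:,:2].astype(np.float32)))
    # block
    m=((W[...,2]>.041)&(W[...,2]<.05)&(W[...,0]>.4)&(W[...,0]<.53)&(W[...,1]<-.22)&(W[...,1]>-.36))
    q=W[m]
    if len(q)<200: continue
    r=cv2.minAreaRect((q[:,:2]*1000).astype(np.float32)); print(n,'block top',len(q),np.median(q[:,2]),r)
E
```

```text
18.975 [ 0.64195277 -0.14170409  0.16209158] [ 0.01094277 -0.01809001 -1.83343219]
wrist A 1059 [0.0765 0.0828 0.0878] ((0.5998792052268982, 0.0482032485306263), 0.014971887692809105)
wrist block top 275 0.04480242662734224 ((512.1799926757812, -287.216552734375), (9.105724334716797, 39.161651611328125), 11.252288818359375)
side A 67 [0.0766 0.0821 0.0885] ((0.5989167094230652, 0.047497861087322235), 0.015833541750907898)
side block top 909 0.04552684061219325 ((469.1815185546875, -297.5909118652344), (68.49819946289062, 92.0948257446289), 81.5837631225586)
scene A 75 [0.0766 0.082  0.0877] ((0.596554160118103, 0.04886506497859955), 0.015770044177770615)
scene block top 1012 0.04490261272467505 ((466.5989990234375, -296.2660217285156), (67.58098602294922, 93.56106567382812), 80.57781219482422)
```

Emit:
drive_tool(moves=[{"delta_pos":[20,-18,0],"turn":0,"claw":0},{"delta_pos":[43,-38,0],"turn":0,"claw":0},{"delta_pos":[43,-38,0],"turn":0,"claw":0},{"delta_pos":[22,-20,0],"turn":0,"claw":0},{"delta_pos":[0,0,0],"turn":0,"claw":0},{"delta_pos":[0,0,0],"turn":0,"claw":0},{"delta_pos":[0,0,0],"turn":0,"claw":0}])

```text
time_s: 20.0
tcp_pos: [0.539, -0.2792, 0.1582]
ee_rot: [[-0.978, -0.21, -0.001], [-0.21, 0.978, 0.0], [0.001, 0.0, -1.0]]
wrist_force: [-0.1, -0.5, -1.6]
gripper_width: 0.381
gripper_force: 29.6
```

```bash
python3 - <<'E'
from h import *
s=monitor.sense();print(s['time_s'],s['tcp_pos'],s['wrist_force'])
d,W=cap('wrist','w7.png'); np.save('w7.npy',W)
z=W[...,2]
box=(W[...,0]>.4)&(W[...,0]<.54)&(W[...,1]<-.22)&(W[...,1]>-.38)
q=W[box&(z>.042)&(z<.048)]; print('top',len(q),np.median(q[:,2]),cv2.minAreaRect((q[:,:2]*1000).astype(np.float32)))
m=((z<.042)&box&(np.hypot(W[...,0]-.468,W[...,1]+.297)<.03)).astype(np.uint8)
k,L,S,C=cv2.connectedComponentsWithStats(m)
for i in range(1,k):
    if S[i,4]>100:
        P=W[L==i]; 
        print(C[i],S[i],np.round(np.percentile(P[:,2],[5,50,95]),4),cv2.minEnclosingCircle(P[:,:2].astype(np.float32)))
        h=P[P[:,2]>.035]
        Q=P[(P[:,2]<.037)]; print(np.round(np.percentile(Q[:,2],[10,50,90]),4),cv2.minEnclosingCircle(Q[:,:2].astype(np.float32)))
# held cylinder
R=np.array(s['ee_rot']);p=np.array(s['tcp_pos'])
T=(W-p)@R
h=(abs(T[...,0])<.025)&(abs(T[...,1])<.016)&(abs(T[...,2]-.005)<.03)
X=T[h]; print('held',len(X),np.round(np.percentile(X,[1,50,99],axis=0),4).tolist())
E
```

```text
20.0 [ 0.5389994  -0.27921087  0.15815434] [-0.14997221 -0.4853724  -1.56172287]
top 5285 0.04521648429544245 ((470.34295654296875, -297.0779113769531), (66.17733764648438, 91.6058349609375), 81.06927490234375)
[314.00906736 116.93523316] [ 292   94   45   47 1544] [0.0098 0.0295 0.0415] ((0.47026655077934265, -0.29686522483825684), 0.020744983106851578)
[0.0102 0.0292 0.0305] ((0.4703480005264282, -0.2971261739730835), 0.018347056582570076)
held 2641 [[-0.0045, -0.0137, -0.0186], [0.0086, 0.0009, -0.013], [0.0168, 0.0152, 0.019]]
```

View pics/w7.png

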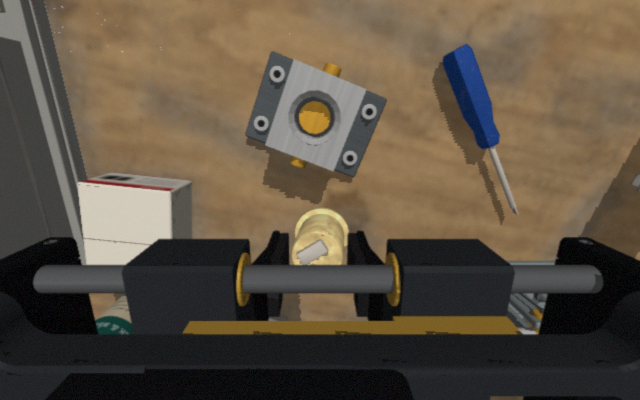

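The bore is at (314,117), giving (0.4703,-0.297), and its disc reads about 15.5 mm deep. The held cylinder is upright and centred on the tool.

Emit:
drive_tool(moves=[{"delta_pos":[18,-1,10],"turn":0,"claw":0},{"delta_pos":[35,-1,20],"turn":0,"claw":0},{"delta_pos":[18,-1,20],"turn":0,"claw":0},{"delta_pos":[0,0,20],"turn":0,"claw":0},{"delta_pos":[0,0,10],"turn":0,"claw":0},{"delta_pos":[0,0,0],"turn":0,"claw":0},{"delta_pos":[0,0,0],"turn":0,"claw":0},{"delta_pos":[0,0,0],"turn":0,"claw":0}])

```text
time_s: 21.05
tcp_pos: [0.4706, -0.2977, 0.0793]
ee_rot: [[-0.978, -0.21, 0.002], [-0.21, 0.978, -0.001], [-0.001, -0.001, -1.0]]
wrist_force: [0.6, 0.8, -2.6]
gripper_width: 0.388
gripper_force: 29.6
```

```bash
python3 - <<'E'
from h import *
s=monitor.sense();print(s['time_s'],s['tcp_pos'],s['wrist_force'],s['moment'])
R=np.array(s['ee_rot']);p=np.array(s['tcp_pos'])
d,W=cap('wrist','w8.png'); T=(W-p)@R
h=(abs(T[...,0]-.01)<.02)&(abs(T[...,1])<.02)&(T[...,2]>.001)&(T[...,2]<.025)
X=T[h]
for a in range(1,25,3):
    q=X[abs(X[:,2]-a/1000)<.0015]
    if len(q)>20:
        q=q[:,:2]; from scipy.optimize import least_squares
        c=least_squares(lambda o:np.hypot(q[:,0]-o[0],q[:,1]-o[1])-.0172,[0,0],loss='soft_l1',f_scale=.0005).x
        print(a,len(q),np.round(c*1000,2))
# block top edges, bore visible part
q=W[(W[...,2]>.043)&(W[...,2]<.0475)&(abs(W[...,0]-.47)<.06)&(abs(W[...,1]+.297)<.06)]
print(cv2.minAreaRect((q[:,:2]*1000).astype(np.float32)))
E
```

```text
21.05 [ 0.47064305 -0.29770027  0.07932053] [ 0.60009591  0.76281244 -2.63366155] [-0.06083831 -0.12742407 -0.03144382]
1 37 [-2.96 -0.31]
4 78 [-3.25  0.7 ]
7 71 [-3.02  0.56]
10 71 [-3.12  1.29]
13 99 [-3.08  1.55]
16 332 [-1.7  2.1]
19 126 [-0.17  3.26]
((470.3971862792969, -296.95062255859375), (66.17887115478516, 76.34809112548828), 81.03710174560547)
```

```bash
python3 - <<'E'
from h import *
a=cv2.imread('pics/w7.png')[190:280,250:390];b=cv2.imread('pics/w8.png')[150:280,230:410]
a=cv2.resize(a,(560,360)); b=cv2.resize(b,(0,0),fx=3,fy=3)
c=np.zeros((360+240,560,3),np.uint8)
c=np.hstack([cv2.resize(a,(400,257)),cv2.resize(b[:, :],(400,289))[:257]]);cv2.imwrite('pics/c8.png',c)
W=np.load('w7.npy');p=np.array([.5390,-.2792,.1582]);R=np.array([[-.978,-.21,0],[-.21,.978,0],[0,0,-1]])
T=(W-p)@R
for v in range(206,262,6):
    r=T[v]; k=(abs(r[:,1])<.03)&(abs(r[:,0])<.03)&(abs(r[:,2])<.03)
    u=np.where(k)[0]
    if len(u): print(v,u.min(),u.max(),len(u),np.round(r[u[len(u)//2]]*1000,1),np.round(r[[u.min(),u.max()],1]*1000,1))
E
```

```text
212 305 337 32 [15.1  2.9 16.2] [-7.8 12.3]
218 299 343 45 [13.9  2.2  8.4] [-11.7  16.2]
224 296 346 51 [14.7  2.1 -4.1] [-13.5  18. ]
230 275 360 60 [ 13.9   2.5 -11.2] [-24.2  24.4]
236 271 364 87 [ 11.9   1.9 -14.5] [-25.1  25.6]
242 268 367 95 [  9.8   1.4 -17.5] [-25.7  25.9]
248 265 370 98 [  6.2   0.9 -17. ] [-25.9  26.1]
254 271 364 88 [  3.2  -0.2 -17.9] [-22.4  22.4]
260 281 354 66 [ -2.4   0.4 -13.7] [-17.6  17.9]
```

View pics/c8.png

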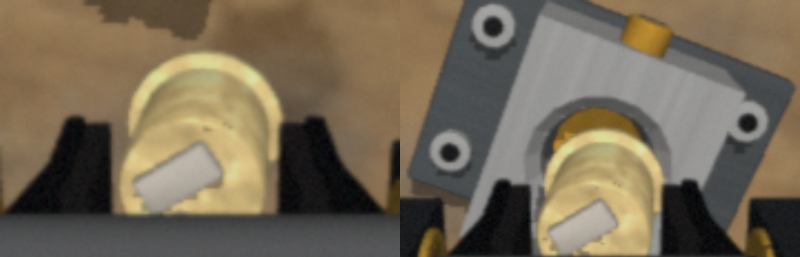

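The crop shows the held cylinder still leaning about 0.09 rad in the finger plane (foot to the right, top to the left). I'll stand it on clear bench to straighten it, then regrip it.

Emit:
drive_tool(moves=[{"delta_pos":[0,0,-25],"turn":0,"claw":0},{"delta_pos":[-25,10,-20],"turn":0,"claw":0},{"delta_pos":[-50,18,0],"turn":0,"claw":0},{"delta_pos":[-25,10,0],"turn":0,"claw":0},{"delta_pos":[0,0,25],"turn":0,"claw":0},{"delta_pos":[0,0,40],"turn":0,"claw":0},{"delta_pos":[0,0,25],"turn":0,"claw":0},{"delta_pos":[0,0,5],"turn":0,"claw":0},{"delta_pos":[0,0,0],"turn":0,"claw":0},{"delta_pos":[0,0,0],"turn":0,"claw":0}])

```text
time_s: 22.35
tcp_pos: [0.5608, -0.2398, 0.03]
ee_rot: [[-0.978, -0.209, 0.003], [-0.209, 0.978, -0.001], [-0.003, -0.001, -1.0]]
wrist_force: [0.2, -0.3, -2.4]
gripper_width: 0.387
gripper_force: 29.6
```

Emit:
drive_tool(moves=[{"delta_pos":[0,0,3],"turn":0,"claw":0},{"delta_pos":[0,0,2],"turn":0,"claw":0},{"delta_pos":[0,0,1.5],"turn":0,"claw":0},{"delta_pos":[0,0,0],"turn":0,"claw":0},{"delta_pos":[0,0,0],"turn":0,"claw":0}])

```text
time_s: 22.98
tcp_pos: [0.56, -0.2395, 0.0225]
ee_rot: [[-0.978, -0.209, 0.001], [-0.209, 0.978, -0.0], [-0.001, -0.0, -1.0]]
wrist_force: [-0.7, 1.0, 2.4]
gripper_width: 0.386
gripper_force: 29.7
```

Emit:
drive_tool(moves=[{"delta_pos":[0,0,0],"turn":0,"claw":0.6},{"delta_pos":[0,0,0],"turn":0,"claw":0.6},{"delta_pos":[0,0,0],"turn":0,"claw":0.6},{"delta_pos":[0,0,2],"turn":0,"claw":0.6},{"delta_pos":[0,0,0],"turn":0,"claw":0.6},{"delta_pos":[0,0,0],"turn":0,"claw":0.45},{"delta_pos":[0,0,0],"turn":0,"claw":0},{"delta_pos":[0,0,0],"turn":0,"claw":0},{"delta_pos":[0,0,0],"turn":0,"claw":0},{"delta_pos":[0,0,0],"turn":0,"claw":0},{"delta_pos":[0,0,0],"turn":0,"claw":0}])

```text
time_s: 24.35
tcp_pos: [0.5597, -0.2394, 0.0201]
ee_rot: [[-0.978, -0.209, -0.0], [-0.209, 0.978, 0.0], [0.0, 0.0, -1.0]]
wrist_force: [-0.7, 1.1, 1.0]
gripper_width: 0.386
gripper_force: 30.0
```

Emit:
drive_tool(moves=[{"delta_pos":[0,0,-25],"turn":0,"claw":0},{"delta_pos":[0,0,-60],"turn":0,"claw":0},{"delta_pos":[0,0,0],"turn":0,"claw":0},{"delta_pos":[0,0,0],"turn":0,"claw":0},{"delta_pos":[0,0,0],"turn":0,"claw":0}])

```text
time_s: 24.98
tcp_pos: [0.5584, -0.2393, 0.1032]
ee_rot: [[-0.978, -0.209, -0.004], [-0.209, 0.978, 0.001], [0.003, 0.002, -1.0]]
wrist_force: [-0.1, -0.2, -1.8]
gripper_width: 0.386
gripper_force: 30.0
```

```bash
python3 - <<'E'
from h import *
s=monitor.sense();p=np.array(s['tcp_pos']);R=np.array(s['ee_rot']);print(s['time_s'],p,s['wrist_force'])
d,W=cap('wrist','w9.png')
T=(W-p)@R
hsv=cv2.cvtColor(d['color'],cv2.COLOR_RGB2HSV)
for v in range(200,262,4):
    r=T[v]; k=(abs(r[:,1])<.0195)&(r[:,0]>-.03)&(r[:,0]<.02)&(r[:,2]>-.025)&(r[:,2]<.022)
    u=np.where(k)[0]
    if len(u): print(v,u.min(),u.max(),len(u),np.round(r[u[len(u)//2]]*1000,1),np.round(r[[u.min(),u.max()],1]*1000,1))
cv2.imwrite('pics/c9.png',cv2.resize(cv2.imread('pics/w9.png')[150:280,230:410],(720,520)))
E
```

```text
24.975 [ 0.55844843 -0.23930205  0.10315283] [-0.08667114 -0.19576529 -1.7879706 ]
208 312 323 12 [17.2  0.4 17.9] [-3.3  3.5]
212 303 333 31 [15.3  0.4 15.7] [-8.9  9.9]
216 298 337 40 [14.1  0.4 11.4] [-12.1  12.2]
220 295 340 46 [14.   0.4  4.7] [-13.9  14.1]
224 293 342 50 [14.3  0.4 -2.9] [-15.2  15.3]
228 293 343 51 [14.4  0.4 -9.4] [-15.3  16. ]
232 291 344 54 [ 13.9   0.4 -14.1] [-16.6  16.7]
236 283 352 66 [ 12.5   0.4 -16.1] [-19.2  19.4]
240 282 353 67 [ 10.3   0.4 -16.1] [-19.   19.3]
244 281 354 66 [  9.3   0.4 -19. ] [-18.9  19.1]
248 279 355 69 [  7.2   0.4 -19.2] [-19.2  19.1]
252 280 351 62 [  5.    0.4 -19.4] [-18.5  16.8]
256 283 352 65 [  2.    0.4 -17.9] [-17.   17.3]
260 285 351 62 [ -1.8   0.4 -14.9] [-16.8  17. ]
```

View pics/c9.png

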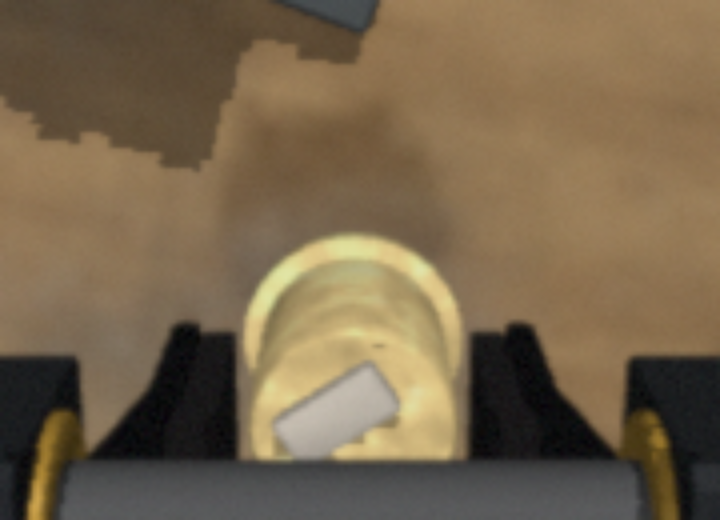

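The cylinder is now upright and centred within 0.5 mm, so I'll go to the bore.

Emit:
drive_tool(moves=[{"delta_pos":[25,-10,0],"turn":0,"claw":0},{"delta_pos":[50,-18,0],"turn":0,"claw":0},{"delta_pos":[24.5,-10,0],"turn":0,"claw":0},{"delta_pos":[0,0,15],"turn":0,"claw":0},{"delta_pos":[0,0,15],"turn":0,"claw":0},{"delta_pos":[0,0,0],"turn":0,"claw":0},{"delta_pos":[0,0,0],"turn":0,"claw":0},{"delta_pos":[0,0,0],"turn":0,"claw":0},{"delta_pos":[0,0,0],"turn":0,"claw":0},{"delta_pos":[0,0,0],"turn":0,"claw":0}])

```text
time_s: 26.28
tcp_pos: [0.4706, -0.2975, 0.0753]
ee_rot: [[-0.978, -0.209, 0.001], [-0.209, 0.978, -0.0], [-0.0, -0.0, -1.0]]
wrist_force: [-0.3, -0.1, -2.1]
gripper_width: 0.381
gripper_force: 30.0
```

Emit:
drive_tool(moves=[{"delta_pos":[0,0,5],"turn":0,"claw":0},{"delta_pos":[0,0,3],"turn":0,"claw":0},{"delta_pos":[0,0,1],"turn":0,"claw":0},{"delta_pos":[0,0,1],"turn":0,"claw":0},{"delta_pos":[0,0,1],"turn":0,"claw":0},{"delta_pos":[0,0,1],"turn":0,"claw":0},{"delta_pos":[0,0,0],"turn":0,"claw":0}])

```text
time_s: 27.15
tcp_pos: [0.4704, -0.2975, 0.063]
ee_rot: [[-0.978, -0.209, -0.0], [-0.209, 0.978, 0.0], [0.0, 0.0, -1.0]]
wrist_force: [-0.4, -0.7, -2.5]
gripper_width: 0.388
gripper_force: 30.0
```

Emit:
drive_tool(moves=[{"delta_pos":[0,0,1],"turn":0,"claw":0},{"delta_pos":[0,0,1],"turn":0,"claw":0},{"delta_pos":[0,0,1],"turn":0,"claw":0}])

```text
time_s: 27.52
tcp_pos: [0.4704, -0.2975, 0.06]
ee_rot: [[-0.978, -0.209, -0.0], [-0.209, 0.978, 0.0], [0.0, 0.0, -1.0]]
wrist_force: [-0.4, 0.2, -1.9]
gripper_width: 0.382
gripper_force: 30.0
```

Emit:
drive_tool(moves=[{"delta_pos":[0,0,1],"turn":0,"claw":0},{"delta_pos":[0,0,1],"turn":0,"claw":0}])

```text
time_s: 27.78
tcp_pos: [0.4705, -0.2976, 0.0582]
ee_rot: [[-0.978, -0.209, 0.0], [-0.209, 0.978, -0.0], [-0.0, -0.0, -1.0]]
wrist_force: [0.1, 0.3, -0.7]
gripper_width: 0.386
gripper_force: 30.0
```

Emit:
drive_tool(moves=[{"delta_pos":[0,0,0.7],"turn":0,"claw":0},{"delta_pos":[0,0,0.7],"turn":0,"claw":0},{"delta_pos":[0,0,0.7],"turn":0,"claw":0}])

```text
time_s: 28.15
tcp_pos: [0.4706, -0.2977, 0.057]
ee_rot: [[-0.978, -0.21, 0.001], [-0.21, 0.978, -0.001], [-0.0, -0.001, -1.0]]
wrist_force: [-2.0, 1.4, 7.9]
gripper_width: 0.385
gripper_force: 30.0
```

Emit:
drive_tool(moves=[{"delta_pos":[0,0,0.6],"turn":0,"claw":0},{"delta_pos":[0,0,0.6],"turn":0,"claw":0}])

```text
time_s: 28.4
tcp_pos: [0.4708, -0.2978, 0.0564]
ee_rot: [[-0.978, -0.21, 0.001], [-0.21, 0.978, -0.001], [-0.001, -0.001, -1.0]]
wrist_force: [-2.7, 1.1, 8.5]
gripper_width: 0.386
gripper_force: 30.0
```

Emit:
drive_tool(moves=[{"delta_pos":[0,0,0.6],"turn":0,"claw":0},{"delta_pos":[0,0,0.6],"turn":0,"claw":0}])

```text
time_s: 28.65
tcp_pos: [0.4709, -0.2979, 0.0551]
ee_rot: [[-0.978, -0.21, 0.001], [-0.21, 0.978, -0.001], [-0.001, -0.001, -1.0]]
wrist_force: [-2.3, 1.9, 8.8]
gripper_width: 0.386
gripper_force: 30.0
```

Emit:
drive_tool(moves=[{"delta_pos":[0.2,0.3,0.6],"turn":0,"claw":0},{"delta_pos":[0.2,0,0.6],"turn":0,"claw":0}])

```text
time_s: 28.9
tcp_pos: [0.4708, -0.2979, 0.0541]
ee_rot: [[-0.978, -0.21, 0.002], [-0.21, 0.978, -0.002], [-0.002, -0.002, -1.0]]
wrist_force: [-0.8, 1.4, 9.0]
gripper_width: 0.386
gripper_force: 30.0
```

Emit:
drive_tool(moves=[{"delta_pos":[0,0,0.6],"turn":0,"claw":0},{"delta_pos":[0,0,0.6],"turn":0,"claw":0}])

```text
time_s: 29.15
tcp_pos: [0.4708, -0.298, 0.053]
ee_rot: [[-0.978, -0.21, 0.002], [-0.21, 0.978, -0.002], [-0.002, -0.002, -1.0]]
wrist_force: [-2.0, 0.6, 8.8]
gripper_width: 0.389
gripper_force: 30.0
```

Emit:
drive_tool(moves=[{"delta_pos":[0,0,0.6],"turn":0,"claw":0},{"delta_pos":[0,0,0.6],"turn":0,"claw":0}])

```text
time_s: 29.4
tcp_pos: [0.4708, -0.298, 0.0517]
ee_rot: [[-0.978, -0.21, 0.002], [-0.21, 0.978, -0.002], [-0.002, -0.002, -1.0]]
wrist_force: [-2.4, -0.8, 6.9]
gripper_width: 0.381
gripper_force: 30.0
```

Emit:
drive_tool(moves=[{"delta_pos":[0,0,0.5],"turn":0,"claw":0},{"delta_pos":[0,0,0.5],"turn":0,"claw":0}])

```text
time_s: 29.65
tcp_pos: [0.4708, -0.298, 0.0507]
ee_rot: [[-0.978, -0.21, 0.002], [-0.21, 0.978, -0.002], [-0.002, -0.002, -1.0]]
wrist_force: [-2.8, 0.5, 6.7]
gripper_width: 0.387
gripper_force: 30.0
```

Emit:
drive_tool(moves=[{"delta_pos":[0,0,0.5],"turn":0,"claw":0}])

```text
time_s: 29.78
tcp_pos: [0.4709, -0.298, 0.0503]
ee_rot: [[-0.978, -0.21, 0.002], [-0.21, 0.978, -0.002], [-0.002, -0.002, -1.0]]
wrist_force: [-2.5, 0.3, 8.1]
gripper_width: 0.387
gripper_force: 30.0
```

Emit:
drive_tool(moves=[{"delta_pos":[0,0,0.5],"turn":0,"claw":0}])

```text
time_s: 29.9
tcp_pos: [0.4708, -0.298, 0.0497]
ee_rot: [[-0.978, -0.21, 0.002], [-0.21, 0.978, -0.002], [-0.002, -0.002, -1.0]]
wrist_force: [-1.4, 0.2, 8.8]
gripper_width: 0.388
gripper_force: 30.0
```

Emit:
drive_tool(moves=[{"delta_pos":[0,0,0],"turn":0,"claw":0}])

```text
time_s: 30.02
tcp_pos: [0.4708, -0.298, 0.0496]
ee_rot: [[-0.978, -0.21, 0.002], [-0.21, 0.978, -0.002], [-0.002, -0.002, -1.0]]
wrist_force: [-2.2, 0.3, 7.1]
gripper_width: 0.384
gripper_force: 30.0
```

Emit:
drive_tool(moves=[{"delta_pos":[0,0,0.5],"turn":0,"claw":0}])

```text
time_s: 30.15
tcp_pos: [0.4708, -0.298, 0.0492]
ee_rot: [[-0.978, -0.21, 0.002], [-0.21, 0.978, -0.002], [-0.002, -0.002, -1.0]]
wrist_force: [-2.7, 0.8, 10.9]
gripper_width: 0.386
gripper_force: 30.0
```

Emit:
drive_tool(moves=[{"delta_pos":[0,0,0.4],"turn":0,"claw":0}])

```text
time_s: 30.28
tcp_pos: [0.4708, -0.298, 0.0492]
ee_rot: [[-0.978, -0.21, 0.002], [-0.21, 0.978, -0.002], [-0.001, -0.002, -1.0]]
wrist_force: [-2.9, 1.7, 13.4]
gripper_width: 0.384
gripper_force: 30.0
```

Emit:
drive_tool(moves=[{"delta_pos":[0,0,0.4],"turn":0,"claw":0}])

```text
time_s: 30.4
tcp_pos: [0.4708, -0.2981, 0.0492]
ee_rot: [[-0.978, -0.21, 0.002], [-0.21, 0.978, -0.002], [-0.002, -0.002, -1.0]]
wrist_force: [-4.3, 1.7, 15.6]
gripper_width: 0.38
gripper_force: 30.0
```

Emit:
drive_tool(moves=[{"delta_pos":[0,0,0.5],"turn":0,"claw":0},{"delta_pos":[0,0,0.5],"turn":0,"claw":0}])

```text
time_s: 30.65
tcp_pos: [0.4708, -0.2981, 0.0492]
ee_rot: [[-0.978, -0.211, 0.002], [-0.211, 0.978, -0.002], [-0.002, -0.003, -1.0]]
wrist_force: [-4.9, 2.8, 21.0]
gripper_width: 0.386
gripper_force: 30.0
```

Emit:
drive_tool(moves=[{"delta_pos":[0,0,0.4],"turn":0,"claw":0}])

```text
time_s: 30.78
tcp_pos: [0.4708, -0.2981, 0.0491]
ee_rot: [[-0.978, -0.211, 0.002], [-0.211, 0.978, -0.002], [-0.002, -0.003, -1.0]]
wrist_force: [-5.6, 3.7, 22.5]
gripper_width: 0.387
gripper_force: 30.0
```

Emit:
drive_tool(moves=[{"delta_pos":[0,0,0.3],"turn":0,"claw":0},{"delta_pos":[0,0,0],"turn":0,"claw":0},{"delta_pos":[0,0,0],"turn":0,"claw":0},{"delta_pos":[0,0,0],"turn":0,"claw":0},{"delta_pos":[0,0,0],"turn":0,"claw":0}])

```text
time_s: 31.4
tcp_pos: [0.4708, -0.2981, 0.0491]
ee_rot: [[-0.977, -0.211, 0.002], [-0.211, 0.977, -0.002], [-0.002, -0.003, -1.0]]
wrist_force: [-7.2, 3.5, 21.7]
gripper_width: 0.385
gripper_force: 30.0
```

Emit:
drive_tool(moves=[{"delta_pos":[0,0,-1.5],"turn":0,"claw":0},{"delta_pos":[0,0,-1.2],"turn":0,"claw":0},{"delta_pos":[0,0,0],"turn":0,"claw":0.6},{"delta_pos":[0,0,0],"turn":0,"claw":0.6},{"delta_pos":[0,0,0],"turn":0,"claw":0.6},{"delta_pos":[0,0,0],"turn":0,"claw":0.6},{"delta_pos":[0,0,-10],"turn":0,"claw":0.6},{"delta_pos":[0,0,-40],"turn":0,"claw":0.6},{"delta_pos":[-50,0,-50],"turn":0,"claw":0.6},{"delta_pos":[-20,0,0],"turn":0,"claw":0.6},{"delta_pos":[0,0,0],"turn":0,"claw":0.6},{"delta_pos":[0,0,0],"turn":0,"claw":0.6}])

```text
time_s: 32.9
tcp_pos: [0.5316, -0.2837, 0.1414]
ee_rot: [[-0.978, -0.209, -0.002], [-0.209, 0.978, 0.001], [0.002, 0.001, -1.0]]
wrist_force: [-0.8, -0.1, -0.1]
gripper_width: 0.598
gripper_force: 0.0
```

```bash
python3 - <<'E'
from h import *
s=monitor.sense();print(s['time_s'],s['tcp_pos'],s['wrist_force'])
for n in('wrist','side','scene'):
    d,W=cap(n,n+'10.png');P=W.reshape(-1,3)
    q=P[(np.hypot(P[:,0]-.4703,P[:,1]+.297)<.03)&(P[:,2]>.058)&(P[:,2]<.09)]
    print(n,len(q),np.round(np.percentile(q[:,2],[10,50,80,99]),4),cv2.minEnclosingCircle(q[:,:2].astype(np.float32)))
    t=q[(q[:,2]>.062)&(q[:,2]<.0665)]
    if len(t)>30:
        c=np.linalg.lstsq(np.c_[t[:,:2]-t[:,:2].mean(0),np.ones(len(t))],t[:,2],rcond=None)[0]; print('slope',c)
    q=P[(np.hypot(P[:,0]-.5995,P[:,1]-.0465)<.03)&(P[:,2]>.075)&(P[:,2]<.12)]
    if len(q)>9: print('A',len(q),np.round(np.percentile(q[:,2],[50,99]),4),cv2.minEnclosingCircle(q[:,:2].astype(np.float32)))
E
```

```text
32.9 [ 0.53161723 -0.28373406  0.14142372] [-0.84662322 -0.09268364 -0.14509224]
wrist 1079 [0.0638 0.0649 0.0672 0.0694] ((0.47018304467201233, -0.29799556732177734), 0.014234974049031734)
slope [0.00414004 0.0028423  0.06461344]
side 168 [0.0606 0.0651 0.0671 0.0697] ((0.4693835377693176, -0.29940497875213623), 0.01476683933287859)
slope [-0.01980415  0.02047232  0.06489205]
scene 188 [0.0603 0.0644 0.0658 0.0693] ((0.4680536389350891, -0.29939526319503784), 0.015971697866916656)
slope [0.00439132 0.01288388 0.06436524]
A 77 [0.0822 0.0876] ((0.5961381196975708, 0.04790271818637848), 0.014596384949982166)
```

```bash
python3 -c "
from station import ticket;print(ticket.finish_job())"
```

```text
the job is handed in; nothing more can be done
None
```

Cylinder B dropped, so it was pressed onto the depth stop about 15 mm down at roughly 14 N and stands upright and let go in the bore; cylinder A is still in the left cup, and the job was handed in at about 33 s with no verdict shown.

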